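Weigh the router on the parcel scale

TASK

Weigh the black router that lies on the beam scale: pull the red arrest lever fully over towards you to free the beam, then slide the orange poise along the free beam until, with your hand off it, the beam floats level at its red index. Then push the lever fully back to arrest the beam again, leaving the poise at the balance setting, the router on its platform and the clock, mug and plant where they are.

Things in the scene. Friction and masses are not known exactly. Their poses are not given: they have to be found in the camera images.
- scale: mechanical parcel scale fixed to the desk: grey base 150 x 400 x 24 mm (its y -255 to +145). Origin on the desk under the beam's pivot; x points away from the robot at yaw 0; load platform on its +y side, poise and arrest lever on its -y side. Pivot 140 mm above the desk between white cheeks (x +-36, y +-18 mm, 166 mm tall)
- beam (a joint): beam tilt, rad: 0 level, negative = load side (+y) down, positive = poise side down; stops at +-0.16. Freed, it is spring-centred and damped (settles in 1 s) and tilts in proportion to the imbalance: poise 10 mm further out = about +0.023 rad until a stop is met. The router's weight, and so the balancing poise position, is not known
- beam_tip (a point): red pointer at the poise-side end of the aluminium beam, on its centreline. The beam is 335 mm long, 20 wide, 16 high, from y -215 to +120 mm of the scale; origin frame tilts with the beam
- index (a point): red mark on a thin steel post (x 32, y -215 mm of the scale, 174 mm tall), at the height of the beam tip when the beam is level: 140 mm above the desk
- poise (a joint): position of the orange poise along the beam, m: 0 innermost (50 mm from the pivot), growing outward (-y of the scale), end stop 0.135. Starts at 0 to 0.02, too far in for any router; balance lies somewhere from 0.04 to 0.125. It rubs with about 1.5 N and stays where it is left at any tilt; 0.35 kg
- poise_fin (a point): middle of the poise's upright grip fin (44 mm across the beam, 16 mm along it, 34 mm high: this point is 17 mm below the fin's top and 53 mm above the beam's centreline). The block below is 50 mm across, 40 mm along the beam. Pinch it from above along the beam, or push it. Axes tilt with the beam
- arrest (a joint): angle of the red-knobbed arrest lever, rad: 0 = arrested (leans 0.6 rad from upright away from the robot; brass rests stand under the beam and hold it level), 1.2 = released (leans 0.6 rad towards the robot, -x of the scale); hard stops at both ends. About 0.3 Nm of friction (3 to 6 N at the knob); stays where it is left. Starts at 0 to 0.05
- arrest_knob (a point): middle of the lever's red knob, a cylinder 20 mm in diameter, 50 mm long along the scale's y. It swings in the scale's x-z plane at 90 mm radius about a shaft along the scale's y at x 0, 94 mm above the desk; the knob's middle is at y -260 mm. Pinch it from above across the scale's x, or push it
- rest_load: brass roller (16 mm diameter) on a 30 mm crank of the arrest shaft, 80 mm from the pivot under the load side of the beam; origin at its centre. In the arrested position it carries the beam if the load side is too heavy
- rest_poise: the same roller under the poise side; in the arrested position it carries the beam if the poise side is too heavy
- platform_top (a point): centre of the upper face of the load platform (150 x 130 mm, with a 9 mm orange rim), 200 mm above the desk when the beam is level; it stays horizontal as the beam tilts
- router: black router, 120 x 100 x 28 mm, with two short aerials on its +y edge reaching 99 mm above its underside; lies loose on the load platform. Origin at the centre of its underside. Its weight differs from run to run
- clock: black desk clock with white digits, 50 x 140 x 60 mm, loose bystander; origin at the centre of its underside
- mug: blue mug, 80 mm wide, 90 mm high, loose bystander; origin at the centre of its underside
- plant: green plant in an orange pot 100 mm wide and 90 mm high, leaves reach about 220 mm up; loose bystander; origin at the centre of its underside
There are look-alikes about, which are no part of the job. Leave any brown or pink look-alike of the router alone.

How it is judged:
On the way, in this order (a step that is already met when the one before it is completed fails the run):
1. the lever is pulled over to its released end and the freed beam tips off level (value of joint arrest above 1.05 rad and (value of joint beam above 0.03 rad or value of joint beam below -0.03 rad)), for 0.2 s.
2. with the beam free and the robot not touching it, it floats at rest within 0.02 rad of level, with the router on the platform (value of joint arrest above 1.05 rad and value of joint beam between -0.02 and 0.02 rad and velocity of joint beam between -0.02 and 0.02 rad/s and contact force between each of the arm, the fingers and scale below 0.2 N and horizontal distance between router and platform_top below 0.03 m and z of router in the frame of platform_top between -0.006 and 0.006 m), for 0.5 s.
At the end, for the whole second after the job is handed in: Lever back at its arrested end (within 0.12 rad), beam at rest level (within 0.015 rad), poise still at balance so that neither brass rest carries over 0.6 N (poise within about 15 mm of true balance), router at rest on the platform (within 30 mm of its centre) (value of joint arrest below 0.12 rad and value of joint beam between -0.015 and 0.015 rad and velocity of joint beam between -0.02 and 0.02 rad/s and velocity of joint poise between -0.005 and 0.005 m/s and contact force between each of rest_load, rest_poise and beam below 0.6 N and horizontal distance between router and platform_top below 0.03 m and z of router in the frame of platform_top between -0.006 and 0.006 m and linear speed of router below 0.02 m/s); the robot touches nothing.
It fails at once if the router is pushed off its place on the platform (more than 30 mm off centre or tipped by more than 0.3 rad) (horizontal distance between router and platform_top above 0.03 m or angle between router's own z axis and vertical above 0.3 rad).
It fails at once if the clock, mug or plant is moved by more than 20 mm (distance of any of clock, mug, plant from where it was at the start of the episode above 0.02 m).
It also fails if it takes over 72 s, if anything falls off the work surface, if the arm or the gripper's body presses on something with over 40 N, if the wrist force passes 120 N, or if a joint passes its speed limit or range.

ROBOT

A 6-joint arm with a two-finger parallel gripper is mounted at the origin on the work surface. World frame = base frame: x ahead of the robot, y to its left, z up, the work surface at z = 0. Lengths are in m, angles in rad, forces in N, time in s.
With the tool pointing down it reaches from about 0.25 to 0.725 m from the base axis. Payload 4 kg.
Tool frame: the origin (TCP) lies at the very end of the fingers, on their centre line; the grasp point (between the pads) lies 19 mm behind it; z points along the fingers, y is the line along which they close (so a half turn about z gives the same grasp; the last joint's range is limited). The gripper opens to 85 mm and grips with 20 to 120 N. Pads are 22 mm wide; open, the fingers measure 114 mm over their backs; the gripper's body (76 mm by 85 mm) begins 54 mm behind the grasp point. The pads swing forward as they close: fully open they stand 13 mm farther back than shut.
Start: joints at [1.298, 0.241, 0.005, 1.335, 0, 1.571], TCP at [0.135, 0.482, 0.231] pointing down, gripper open.
Joint ranges: [-2.72, 2.72], [-1.05, 1.87], [-1.09, 1.28], [-1.99, 2.15], [-1.42, 1.44], [-3.14, 3.14]. Speed limits (rad/s): [2.79, 2.79, 3.14, 3.14, 3.14, 3.14].

INTERFACE

Orientations are given as a unit quaternion [x, y, z, w].
In Python, from workcell import bot gives the robot as it stands.
- The arm moves only by the tool carry_out, never from a script. Its argument "increments" is one flat list of numbers, 5 for each row, row after row: the finger opening in cm, from 0 to 8.54, then the shift along the tool's x, y, z in cm, then the turn about the tool's z in rad. A call has exactly 5 rows; each row shifts and turns the commanded pose from where the row before left it, along the tool's axes as they then stand; what a row does not reach is not made up. A row lasts 1/8 s, in which the tool goes at most 62.5 mm and 10.7 degrees, less where a joint would pass 70% of its speed; a pose out of reach is approached as far as the arm can. A call with a gripper value outside its range is refused whole. The fingers move at their own pace and stop on an object; the grip force is fixed at half the most. Time passes only in rows, so rows that do not move let the fingers close, or fill a call up. It gives the time, the measured TCP pose, the force, the opening and the grip force at its end, in the units of the state.
- bot.get_obs(): the state, without advancing time (a new reading comes with each control period).
- bot.camera(name): name is "scene" or "top" or "wrist"; returns a dict with "pixels" (400x640x3 uint8, blue, green, red), "range_z" (400x640 float32, m along the optical axis (not along the pixel's ray), 0 where there is no reading), "mtx" (3x3 intrinsics, pixels), "D" ([k1, k2, p1, p2, k3] as OpenCV has them; the pictures are not rectified), "eye" and "attitude" of the camera in the world. Camera axes: x right, y down, z forward; pixel columns grow to the right and rows downward; lengths in m; the calibration is good to about 2 mm. A picture is of the moment at which its call begins.
- bot.job_done(): hands the job in; it is judged then, once.
Trained networks look in a picture, given as the dict that the camera call returned (one of the last four; its "shot" number tells which), for a name from the list of things; names that differ only in an ending like _2 or _b are one class to them, and where a whole thing is asked for, a point or a joint stands for the part that bears it (a point fixed in the world has none). Each returns a list of dicts, best first, with "p" (0 to 1); they miss things now and then, are a little off and sometimes report something else, mostly with a low value. They report only what shows in the picture. A call takes as long as a camera call. They do not tell look-alikes from the thing itself.
- bot.find_in(picture, name): "xyz" ([x, y, z] in m, in the coordinates of the camera as it stood for that picture, good to about 4 mm: the middle of the surface that is visible of it).
- bot.regions_of(picture, name): "mask" (400x640 bool, what is visible of it).
- bot.place_of(picture, name): "xyz" ([x, y, z] in m, in the coordinates of the camera as it stood for that picture, good to about 4 mm: a listed point, or the origin of a listed thing).
The state is a dict: "clock": time; "joint_pos": joint angles; "joint_vel": joint speeds; "tau": joint torques, N m; "eef_pos": TCP position; "tool_rot": TCP orientation; "ft_force": force on the tool from outside, world axes, zero at the start; "ft_torque": the same for the moment, N m; "grip_width": finger opening in m; "grasp_force": force on a finger pad.
Only numpy, scipy, OpenCV 4.12 (cv2) and the standard library are available. Lean on these libraries where they do the work, as an engineer would, in place of code of your own. Each camera call takes 0.05 s, during which the arm holds its last target. There are 200 camera calls.

## Working session

There is one attempt and no reset: what is moved stays moved. The work goes in short steps, Python scripts to look and compute and a tool call to move; the robot and the scene stay as the last step left them, time stands still between calls to the robot, and variables do not carry over. Pictures are saved under pics/ and viewed, at most 10 in all, crops included, and the job is handed in when it is done.

Besides the shell and the picture viewer there is one more tool, called after "Emit:" as name(argument=value, ...) on one line, values as JSON. carry_out: Moves the arm, as the interface text tells. Its arguments: {"type":"object","properties":{"increments":{"type":"array","items":{"type":"number"}}},"required":["increments"]}

```bash
mkdir -p pics; cat > h.py <<'E'
import numpy as np, cv2
from scipy.spatial.transform import Rotation as R
from workcell import bot
def att(c):
    a=np.array(c["attitude"],float)
    return a if a.shape==(3,3) else R.from_quat(a).as_matrix()
def w(c,p): return att(c)@np.array(p)+np.array(c["eye"])
def place(c,n,f="place_of",k=2):
    return [(np.round(w(c,d["xyz"]),4).tolist(),round(d["p"],2)) for d in getattr(bot,f)(c,n)[:k]]
def st():
    o=bot.get_obs(); print(o["clock"],np.round(o["eef_pos"],4),np.round(o["tool_rot"],3),np.round(o["ft_force"],1),np.round(o["grip_width"],4))
E
python3 - <<'E'
from h import *
st()
for n in ["scene","top"]:
    c=bot.camera(n); cv2.imwrite(f"pics/{n}0.png",c["pixels"]); print(n,c["eye"],c["attitude"])
    for k in ["scale","beam_tip","index","poise_fin","arrest_knob","platform_top","router","clock","mug","plant"]: print(k,place(c,k))
E
```

```text
0.0 [0.1345 0.4809 0.2304] [ 0.136  0.991 -0.001 -0.   ] [0.7 0.4 0.1] 0.0856
scene [ 1.20951912 -0.07333122  1.23414087] [ 0.70552164  0.64329867 -0.20372283 -0.21657111]
scale [([0.4979, 0.007, 0.0049], 0.85)]
beam_tip [([0.5361, -0.2022, 0.1418], 0.93)]
index [([0.5492, -0.4904, 0.007], 0.71), ([0.5722, -0.1934, 0.1395], 0.58)]
poise_fin [([0.5112, -0.0506, 0.1918], 0.68)]
arrest_knob [([0.5952, -0.241, 0.1704], 0.73)]
platform_top [([0.4747, 0.1151, 0.197], 0.66)]
router [([0.4765, 0.1171, 0.2046], 0.92), ([0.2251, 0.2543, -0.0003], 0.87)]
clock [([0.5534, -0.4933, 0.002], 0.66)]
mug [([0.4656, 0.4546, -0.0024], 0.95)]
plant [([0.7297, 0.3913, -0.0035], 0.91)]
top [ 0.22093009 -0.03604527  1.8206915 ] [ 0.71494284 -0.6956737   0.05008804 -0.04884695]
scale [([0.4977, 0.0113, -0.0056], 0.61)]
beam_tip [([0.5412, -0.203, 0.1383], 0.83)]
index [([0.4986, 0.0137, -0.0036], 0.47)]
poise_fin [([0.5113, -0.0503, 0.1926], 0.61)]
arrest_knob [([0.597, -0.2441, 0.1685], 0.52)]
platform_top []
router [([0.4737, 0.1221, 0.2036], 0.94), ([0.4268, 0.2939, -0.0048], 0.83)]
clock [([0.5556, -0.4902, -0.0027], 0.91)]
mug [([0.4665, 0.4616, 0.0014], 0.88)]
plant [([0.7289, 0.3908, -0.002], 0.91), ([0.537, -0.2016, 0.1398], 0.5)]
```

View pics/scene0.png

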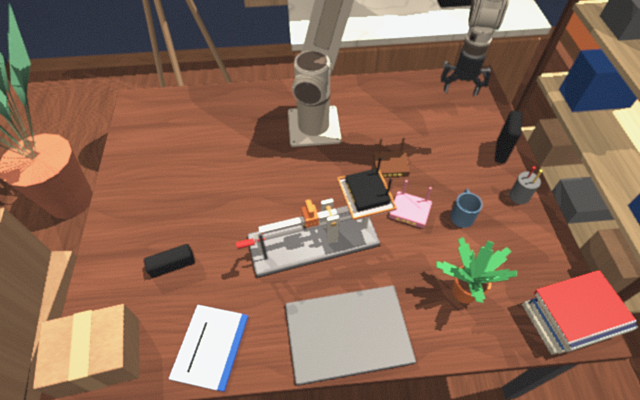

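View pics/top0.png

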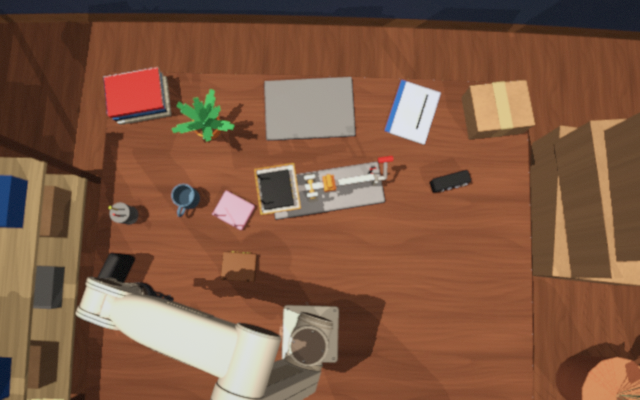

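The scene shows the black router on the orange-rimmed platform (365,190). The poise is at (311,212) and the red knob is at (245,243). The top view agrees. The brown and pink boxes are look-alikes, and the detections match the pictures.

```bash
cat >> h.py <<'E'
O=np.array([0.498,0.0085,0]); YAW=0.19
S=R.from_euler("z",YAW).as_matrix()
def sw(p): return O+S@np.array(p)      # scale->world
def ws(p): return S.T@(np.array(p)-O)  # world->scale
def plan(ps,ang=None):
    """target TCP in scale coords, tool-y angle in scale frame; turn (mod pi) then shift in turned tool axes, cm"""
    o=bot.get_obs(); T=R.from_quat(o["tool_rot"]).as_matrix(); turn=0
    if ang is not None:
        a=np.arctan2(T[1,1],T[0,1]); turn=-((ang+YAW-a+np.pi/2)%np.pi-np.pi/2)
    T=T@R.from_euler("z",turn).as_matrix()
    print("at(scale)",np.round(ws(o["eef_pos"]),4),"j",np.round(o["joint_pos"],2),"turn",round(turn,3),"shift cm",np.round(T.T@(sw(ps)-o["eef_pos"])*100,2))
E
python3 -c "
from h import *
plan([.051,-.262,.30],0)"
```

```text
at(scale) [-0.2674  0.5331  0.2313] j [1.3  0.24 0.01 1.34 0.   1.57] turn 1.108 shift cm [-79.51  31.84  -6.87]
```

Emit:
carry_out(increments=[5,0,0,-4,0.18,5,0,0,-4,0.18,5,0,0,-4,0.18,5,0,0,-4,0.18,5,0,0,0,0.18])

```text
clock: 1.72
eef_pos: [0.1351, 0.4827, 0.395]
tool_rot: [0.556, 0.831, 0.003, -0.001]
ft_force: [0.9, 0.8, -1.0]
grip_width: 0.0499
grasp_force: 0.0
```

Emit:
carry_out(increments=[5,0,0,0,0.18,5,-3,1.2,0,0.03,5,-5,2,0,0,5,-5,2,0,0,5,-5,2,0,0])

```text
clock: 2.35
eef_pos: [0.2405, 0.3173, 0.3913]
tool_rot: [0.637, 0.771, 0.0, 0.0]
ft_force: [1.3, 0.6, 0.1]
grip_width: 0.0499
grasp_force: 0.0
```

Emit:
carry_out(increments=[5,-5,2,0,0,5,-5,2,0,0,5,-5,2,0,0,5,-5,2,0,0,5,-5,2,0,0])

```text
clock: 2.98
eef_pos: [0.3855, 0.0901, 0.3916]
tool_rot: [0.638, 0.77, 0.0, 0.0]
ft_force: [1.0, 0.9, 0.1]
grip_width: 0.0502
grasp_force: 0.0
```

Emit:
carry_out(increments=[5,-5,2,0,0,5,-5,2,0,0,5,-5,2,0,0,5,-5,2,0,0,5,-5,2,0,0])

```text
clock: 3.6
eef_pos: [0.5306, -0.1368, 0.3914]
tool_rot: [0.638, 0.77, 0.0, 0.0]
ft_force: [0.4, 0.7, -0.0]
grip_width: 0.0501
grasp_force: 0.0
```

```bash
python3 -c "
from h import *
st()
plan([.051,-.262,.25],0)
c=bot.camera('wrist');
for n in ['arrest_knob','beam_tip','poise_fin']: print([(ws(p),q) for p,q in place(c,n)])"
```

```text
3.6 [ 0.5306 -0.1368  0.3914] [0.638 0.77  0.    0.   ] [ 0.4  0.7 -0. ] 0.0501
at(scale) [ 0.0045 -0.1489  0.3914] j [-0.25  0.35  0.56  1.79  0.    1.13] turn -0.002 shift cm [-11.31   4.64  14.14]
[(array([ 0.04678954, -0.26184879,  0.1745    ]), 0.72)]
[(array([-0.00065211, -0.21148263,  0.1439    ]), 0.9)]
[(array([ 0.00507557, -0.05515105,  0.1969    ]), 0.96)]
```

Emit:
carry_out(increments=[5,-5.6,2.2,0,0,5,-5.7,2.2,0,0,5,0,0,5,0,5,0,0,5,0,5,0,0,4,0])

```text
clock: 4.42
eef_pos: [0.5937, -0.2363, 0.2495]
tool_rot: [0.637, 0.771, -0.0, -0.001]
ft_force: [0.5, -0.0, -0.3]
grip_width: 0.05
grasp_force: 0.0
```

```bash
python3 -c "
from h import *
st()
plan([.049,-.262,.155],0)
c=bot.camera('wrist');cv2.imwrite('pics/w1.png',c['pixels'])
for n in ['arrest_knob','beam_tip','poise_fin']: print([(ws(p),q) for p,q in place(c,n)])"
```

```text
4.425 [ 0.5937 -0.2363  0.2495] [ 0.637  0.771 -0.    -0.001] [ 0.5 -0.  -0.3] 0.05
at(scale) [ 0.0478 -0.2585  0.2495] j [-0.38  0.53  0.48  1.52  0.    1.  ] turn -0.0 shift cm [-0.36  0.13  9.45]
[(array([ 0.04829278, -0.2609159 ,  0.1755    ]), 0.66)]
[(array([-0.00067477, -0.21107095,  0.1425    ]), 0.87)]
[(array([-0.03766206, -0.50293794,  0.0008    ]), 0.28)]
```

View pics/w1.png

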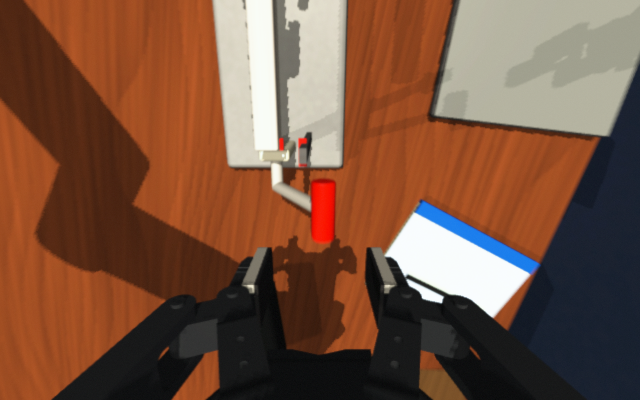

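The red knob (323,210) is centred between the finger pads (mid about 318), so I'll descend and pull.

Emit:
carry_out(increments=[5,-0.3,0.1,3,0,5,0,0,3,0,5,0,0,3.2,0,3.2,0,0,0,0,3.2,0,0,0,0])

```text
clock: 5.25
eef_pos: [0.5975, -0.2411, 0.1629]
tool_rot: [0.637, 0.77, 0.001, 0.003]
ft_force: [-0.7, -0.3, 0.5]
grip_width: 0.0317
grasp_force: 0.0
```

Emit:
carry_out(increments=[3.2,0,-2,0,0,3.2,0,-2,0,0,3.2,0,-2,0,0,3.2,0,-2,0,0,3.2,0,-2,0,0])

```text
clock: 5.88
eef_pos: [0.5009, -0.2601, 0.1634]
tool_rot: [0.637, 0.771, 0.002, 0.005]
ft_force: [4.7, 1.1, -0.7]
grip_width: 0.0317
grasp_force: 1.9
```

Emit:
carry_out(increments=[3.2,0,-1,0,0,3.2,0,-0.5,0,0,3.2,0,0,0,0,3.2,0,0,0,0,3.2,0,0,0,0])

```text
clock: 6.5
eef_pos: [0.4944, -0.2613, 0.163]
tool_rot: [0.636, 0.772, 0.008, 0.009]
ft_force: [26.1, 5.2, -10.3]
grip_width: 0.0322
grasp_force: 12.6
```

```bash
python3 -c "
from h import *
st()
plan([-.051,-.262,.155],0)
for v in ['scene','wrist']:
  c=bot.camera(v)
  for n in ['arrest_knob','beam_tip','poise_fin']: print([(ws(p),q) for p,q in place(c,n)])"
```

```text
6.5 [ 0.4944 -0.2613  0.163 ] [0.636 0.772 0.008 0.009] [ 26.1   5.2 -10.3] 0.0322
at(scale) [-0.0545 -0.2643  0.163 ] j [-0.49  0.38  0.02  1.19  0.01  0.89] turn 0.003 shift cm [0.23 0.33 0.81]
[(array([-0.04865018, -0.26355485,  0.1662    ]), 0.63)]
[(array([-0.0018192 , -0.21278567,  0.1637    ]), 0.61)]
[(array([ 0.00147987, -0.05955115,  0.1987    ]), 0.88), (array([-0.0038512,  0.1097015,  0.189    ]), 0.5)]
[(array([-0.04984744, -0.26077878,  0.1707    ]), 0.76)]
[(array([-0.00056903, -0.21210961,  0.1657    ]), 0.91)]
[(array([-0.04119351, -0.50276793, -0.0009    ]), 0.34)]
```

Emit:
carry_out(increments=[5,0,0.8,0,0,5,0,0.2,0,0,5,0,0,-5,0,5,0,0,-5,0,5,0,0,-5,0])

```text
clock: 7.52
eef_pos: [0.4916, -0.2606, 0.3116]
tool_rot: [0.638, 0.77, -0.0, 0.0]
ft_force: [0.6, -1.6, -0.0]
grip_width: 0.0499
grasp_force: 0.0
```

```bash
python3 -c "
from h import *
st()
plan([.0,-.09,.28],np.pi/2)
for v in ['scene','wrist','top']:
  c=bot.camera(v)
  for n in ['arrest_knob','beam_tip','poise_fin']: print([(ws(p),q) for p,q in place(c,n)])"
```

```text
7.525 [ 0.4916 -0.2606  0.3116] [ 0.638  0.77  -0.     0.   ] [ 0.6 -1.6 -0. ] 0.0499
at(scale) [-0.0571 -0.263   0.3116] j [-0.49  0.34  0.35  1.58 -0.    0.9 ] turn 1.568 shift cm [  5.71 -17.3    3.15]
[(array([-0.04808737, -0.26009895,  0.1689    ]), 0.68), (array([ 0.00142698, -0.06035564,  0.2016    ]), 0.49)]
[(array([-1.49827900e-04, -2.15754369e-01,  1.65800000e-01]), 0.58)]
[(array([ 0.00048275, -0.05997038,  0.1988    ]), 0.66)]
[(array([-0.05086347, -0.26394385,  0.1713    ]), 0.74)]
[(array([ 0.00032612, -0.21116161,  0.1671    ]), 0.9)]
[]
[(array([-0.02270037, -0.0783223 ,  0.1058    ]), 0.69), (array([-0.05189076, -0.26028398,  0.1672    ]), 0.62)]
[(array([-0.00062191, -0.2129141 ,  0.1612    ]), 0.76)]
[(array([ 0.00427108, -0.05509817,  0.1977    ]), 0.58)]
```

Emit:
carry_out(increments=[5,0,0,0,-0.175,5,0,0,0,-0.175,5,0,0,0,-0.175,5,0,0,0,-0.175,5,0,0,0,-0.175])

```text
clock: 8.75
eef_pos: [0.4924, -0.2602, 0.3089]
tool_rot: [0.248, 0.969, 0.0, -0.0]
ft_force: [-0.1, -1.1, -0.3]
grip_width: 0.0499
grasp_force: 0.0
```

Emit:
carry_out(increments=[5,0,0,0,-0.175,5,0,0,0,-0.175,5,0,0,0,-0.175,5,0,0,0,-0.175,5,0,0,0,0])

```text
clock: 9.38
eef_pos: [0.4925, -0.2602, 0.3089]
tool_rot: [-0.095, 0.995, 0.0, -0.0]
ft_force: [-0.2, 0.1, -0.4]
grip_width: 0.0502
grasp_force: 0.0
```

```bash
python3 -c "
from h import *
plan([.0015,-.057,.26],np.pi/2)"
```

```text
at(scale) [-0.0562 -0.2629  0.3089] j [-0.49  0.34  0.34  1.57 -0.   -0.68] turn 0.0 shift cm [-5.77 20.58  4.9 ]
```

Emit:
carry_out(increments=[5,-1.5,5.1,0,0,5,-1.5,5.1,0,0,5,-1.4,5.2,0,0,5,-1.4,5.2,0,0,5,0,0,4,0])

```text
clock: 10.0
eef_pos: [0.5125, -0.0436, 0.2719]
tool_rot: [-0.097, 0.995, -0.0, 0.004]
ft_force: [1.0, -0.4, 0.1]
grip_width: 0.0502
grasp_force: 0.0
```

```bash
python3 -c "
from h import *
plan([.0015,-.057,.191],np.pi/2)
c=bot.camera('wrist');cv2.imwrite('pics/w2.png',c['pixels'])
for n in ['beam_tip','poise_fin']: print([(ws(p),q) for p,q in place(c,n)])"
```

```text
at(scale) [ 0.0044 -0.0539  0.2719] j [-0.09  0.25  0.12  1.44  0.   -0.28] turn 0.005 shift cm [ 0.36 -0.3   8.09]
[(array([ 0.00244125, -0.20810608,  0.1661    ]), 0.59)]
[(array([ 0.00500006, -0.05289621,  0.2033    ]), 0.87), (array([-0.05050844, -0.2642158 ,  0.1709    ]), 0.73)]
```

View pics/w2.png

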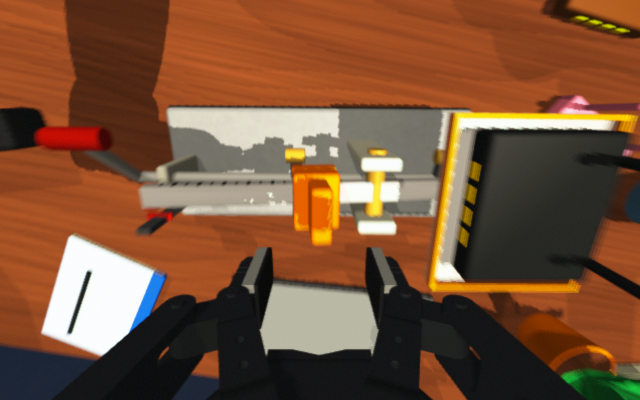

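The fin (320,215) lies centred between the pads (mid about 318). I'll lower over it, narrow the opening and push it outward.

Emit:
carry_out(increments=[5,0.1,0,3,0,5,0,0,3,0,5,0,0,2,0,3.2,0,0,0,0,3.2,0,0,0,0])

```text
clock: 10.78
eef_pos: [0.5104, -0.0479, 0.1911]
tool_rot: [-0.095, 0.995, -0.0, 0.001]
ft_force: [-0.0, 0.2, -1.0]
grip_width: 0.0319
grasp_force: 0.0
```

```bash
python3 -c "
from h import *
st()
plan([.003,-.113,.188],np.pi/2)"
```

```text
10.775 [ 0.5104 -0.0479  0.1911] [-0.095  0.995 -0.     0.001] [-0.   0.2 -1. ] 0.0319
at(scale) [ 0.0015 -0.0577  0.1911] j [-0.09  0.28 -0.04  1.24 -0.   -0.28] turn 0.0 shift cm [-0.15 -5.53  0.31]
```

Push outward, then open and back off so nothing touches.

Emit:
carry_out(increments=[3.2,0,-1.4,0,0,3.2,0,-1.4,0,0,3.2,0,-1.4,0,0,3.2,0,-1.3,0,0,3.2,0,0,0,0])

```text
clock: 11.4
eef_pos: [0.5198, -0.1029, 0.1893]
tool_rot: [-0.095, 0.995, -0.001, -0.0]
ft_force: [0.5, -0.0, -0.8]
grip_width: 0.0319
grasp_force: 0.0
```

Emit:
carry_out(increments=[3.2,0,0.6,0,0,5,0,0,0,0,5,0,0,-2,0,5,0,0,-3,0,5,0,0,-3,0])

```text
clock: 12.02
eef_pos: [0.5183, -0.0948, 0.2702]
tool_rot: [-0.096, 0.995, -0.0, -0.0]
ft_force: [0.8, 0.7, -0.1]
grip_width: 0.0505
grasp_force: 0.0
```

Emit:
carry_out(increments=[5,0,0,0,0,5,0,0,0,0,5,0,0,0,0,5,0,0,0,0,5,0,0,0,0])

```text
clock: 12.65
eef_pos: [0.5183, -0.0953, 0.2688]
tool_rot: [-0.096, 0.995, 0.0, -0.001]
ft_force: [0.3, 0.2, -0.1]
grip_width: 0.0499
grasp_force: 0.0
```

```bash
cat > m.py <<'E'
from h import *
st()
for v in ['scene','wrist','top']:
  c=bot.camera(v); cv2.imwrite(f'pics/m_{v}_{int(c["shot"])}.png',c['pixels'])
  for n in ['arrest_knob','beam_tip','poise_fin','index','platform_top','router']: print(v,n,[(np.round(ws(p),4).tolist(),q) for p,q in place(c,n,k=1)])
E
python3 m.py
```

```text
12.65 [ 0.5183 -0.0953  0.2688] [-0.096  0.995  0.    -0.001] [ 0.3  0.2 -0.1] 0.0499
scene arrest_knob [([-0.0506, -0.2649, 0.1676], 0.93)]
scene beam_tip [([-0.0018, -0.2153, 0.1385], 0.62)]
scene poise_fin [([0.0012, -0.1113, 0.1916], 0.68)]
scene index [([0.0333, -0.2148, 0.137], 0.76)]
scene platform_top [([-0.0004, 0.106, 0.1994], 0.69)]
scene router [([-0.0028, 0.1118, 0.2066], 0.7)]
wrist arrest_knob [([-0.0483, -0.2636, 0.1734], 0.96)]
wrist beam_tip [([-0.0021, -0.2136, 0.1412], 0.73)]
wrist poise_fin [([-0.0045, 0.1132, 0.2056], 0.52)]
wrist index [([0.0362, -0.211, 0.138], 0.66)]
wrist platform_top []
wrist router [([-0.0047, 0.1106, 0.202], 0.86)]
top arrest_knob [([-0.0496, -0.2609, 0.1651], 0.62)]
top beam_tip [([0.0011, -0.216, 0.14], 0.65)]
top poise_fin []
top index [([0.0299, -0.2163, 0.1404], 0.96)]
top platform_top []
top router [([-0.2178, 0.3017, 0.004], 0.78)]
```

Nearly level. I'll check the slope from the depth along the beam's top.

```bash
python3 - <<'E'
from h import *
for v in ['wrist','scene']:
    c=bot.camera(v); cv2.imwrite(f'pics/lv_{v}.png',c['pixels'])
    z=c['range_z']; vv,uu=np.nonzero(z>0)
    n=cv2.undistortPoints(np.stack([uu,vv],1).astype(np.float64)[:,None],np.array(c['mtx']),np.array(c['D']))[:,0]
    d=z[vv,uu]; P=np.c_[n*d[:,None],d]; W=P@att(c).T+np.array(c['eye']); Q=(W-O)@S
    m=(abs(Q[:,0])<.006)&(Q[:,2]>.125)&(Q[:,2]<.172)&(Q[:,1]>-.21)&(Q[:,1]<.045)&(abs(Q[:,1])>.02)
    Q=Q[m]
    for _ in range(6):
        f=np.polyfit(Q[:,1],Q[:,2],1); r=Q[:,2]-np.polyval(f,Q[:,1]); Q=Q[abs(r)<max(.003,1.5*np.median(abs(r)))]
    print(v,len(Q),f,r.std(),Q[:,1].min(),Q[:,1].max())
E
```

```text
wrist 2199 [-0.00173108  0.14801605] 0.0006497598983624133 -0.20972401337216987 0.04497516400777769
scene 152 [-0.00764525  0.14816505] 0.00150525469770449 -0.20935002012008933 0.04448426055847771
```

View pics/lv_wrist.png

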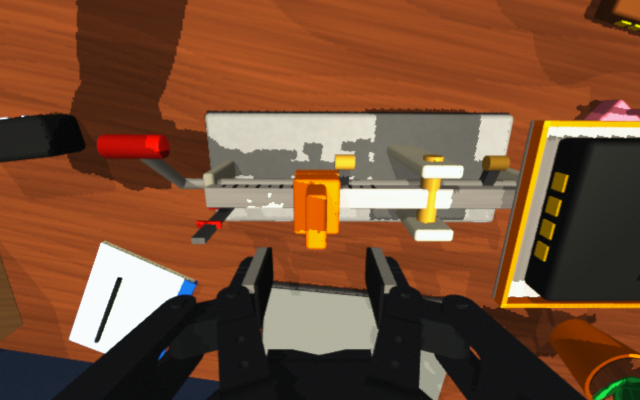

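The wrist view shows the beam straight, and its slope measures about -0.002 rad. The poise is at (316,215) and the red knob at (130,146). Balance is reached with the hand off, so next I'll push the lever back with closed fingers.

```bash
python3 -c "
from h import *
plan([-.088,-.266,.268],np.pi/2)"
```

```text
at(scale) [ 0.0005 -0.1058  0.2693] j [-0.18  0.28  0.16  1.45 -0.   -0.37] turn 0.002 shift cm [  8.85 -16.02   0.13]
```

Emit:
carry_out(increments=[0,3,-5.3,0,0,0,3,-5.3,0,0,0,2.9,-5.4,0,0,0,0,0,0,0,0,0,0,0,0])

```text
clock: 14.42
eef_pos: [0.4616, -0.2694, 0.2692]
tool_rot: [-0.095, 0.995, 0.0, -0.0]
ft_force: [0.6, 0.3, 1.0]
grip_width: 0.0001
grasp_force: 0.0
```

Emit:
carry_out(increments=[0,0,0,3.5,0,0,0,0,3.5,0,0,0,0,3.4,0,0,0,0,0,0,0,0,0,0,0])

```text
clock: 15.05
eef_pos: [0.4629, -0.2688, 0.1667]
tool_rot: [-0.097, 0.995, -0.0, 0.001]
ft_force: [-0.1, -0.9, -0.3]
grip_width: 0.0001
grasp_force: 0.0
```

```bash
python3 -c "
from h import *
st()
plan([.030,-.266,.16],np.pi/2)"
```

```text
15.05 [ 0.4629 -0.2688  0.1667] [-0.097  0.995 -0.     0.001] [-0.1 -0.9 -0.3] 0.0001
at(scale) [-0.0869 -0.2656  0.1667] j [-0.53  0.34 -0.02  1.2   0.   -0.72] turn 0.004 shift cm [-11.69  -0.04   0.68]
```

Emit:
carry_out(increments=[0,0,0,1,0,0,-2,0,0,0,0,-2,0,0,0,0,-2,0,0,0,0,-2,0,0,0])

```text
clock: 15.68
eef_pos: [0.5399, -0.2549, 0.1565]
tool_rot: [-0.095, 0.995, -0.001, -0.0]
ft_force: [-4.9, -0.9, 2.6]
grip_width: -0.0001
grasp_force: 2.1
```

Emit:
carry_out(increments=[0,-1.5,0,0,0,0,-1.5,0,0,0,0,-0.7,0,0,0,0,0,0,0,0,0,0,0,0,0])

```text
clock: 16.3
eef_pos: [0.5768, -0.247, 0.1558]
tool_rot: [-0.096, 0.995, 0.0, 0.001]
ft_force: [-1.2, -1.0, -0.3]
grip_width: -0.0001
grasp_force: 0.5
```

```bash
python3 m.py | grep -v -e platform -e index; python3 -c "
from h import *
plan([.030,-.266,.16],np.pi/2)"
```

```text
16.3 [ 0.5768 -0.247   0.1558] [-0.096  0.995  0.     0.001] [-1.2 -1.  -0.3] -0.0001
scene arrest_knob [([0.0528, -0.2625, 0.1668], 0.93)]
scene beam_tip [([-0.0026, -0.2167, 0.1387], 0.71)]
scene poise_fin [([0.0024, -0.1115, 0.1929], 0.84)]
scene router [([-0.0134, 0.2897, 0.0028], 0.92)]
wrist arrest_knob []
wrist beam_tip [([-0.0007, -0.2116, 0.1411], 0.87)]
wrist poise_fin []
wrist router [([0.0317, -0.2135, 0.1413], 0.38)]
top arrest_knob []
top beam_tip [([0.0011, -0.2157, 0.138], 0.55)]
top poise_fin [([0.0017, -0.1099, 0.1913], 0.7)]
top router [([-0.0005, 0.1158, 0.2047], 0.9)]
at(scale) [ 0.029  -0.2658  0.1554] j [-0.4   0.53  0.24  1.28  0.   -0.6 ] turn 0.002 shift cm [-0.1  -0.02 -0.46]
```

Emit:
carry_out(increments=[0,-0.5,0,0,0,0,-0.3,0,0,0,0,-0.2,0,0,0,0,0,0,0,0,0,0,0,0,0])

```text
clock: 17.98
eef_pos: [0.5789, -0.2469, 0.1546]
tool_rot: [-0.094, 0.995, -0.001, -0.008]
ft_force: [-18.6, -4.1, 8.4]
grip_width: 0.0
grasp_force: 10.5
```

The lever is at its hard stop (18.6 N). Back off, lift and check.

Emit:
carry_out(increments=[0,2,0,0,0,0,3,0,0,0,0,2,0,-3,0,0,0,0,-5,0,0,0,0,-6,0])

```text
clock: 18.6
eef_pos: [0.517, -0.258, 0.2955]
tool_rot: [-0.096, 0.995, 0.001, -0.001]
ft_force: [1.5, 0.0, -0.2]
grip_width: 0.0002
grasp_force: 0.0
```

```bash
python3 m.py | grep -v -e platform -e index; ls -t pics | head -3
```

```text
18.6 [ 0.517  -0.258   0.2955] [-0.096  0.995  0.001 -0.001] [ 1.5  0.  -0.2] 0.0002
scene arrest_knob [([0.05, -0.2626, 0.1685], 0.71)]
scene beam_tip [([-0.0035, -0.2188, 0.1432], 0.68)]
scene poise_fin [([0.2994, 0.333, -0.0016], 0.61)]
scene router [([-0.2234, 0.2919, 0.0], 0.83)]
wrist arrest_knob []
wrist beam_tip []
wrist poise_fin [([0.0056, -0.1044, 0.1943], 0.91)]
wrist router []
top arrest_knob [([0.0518, -0.2614, 0.167], 0.58)]
top beam_tip [([0.0011, -0.2126, 0.1401], 0.86)]
top poise_fin [([0.004, -0.1085, 0.191], 0.55)]
top router [([-0.0014, 0.114, 0.2028], 0.83)]
m_top_21.png
m_wrist_20.png
m_scene_19.png
```

Everything reads as wanted: lever back, beam level, poise at its balance setting, router on the platform.

```bash
python3 -c "
from workcell import bot
print(bot.job_done())"
```

```text
the job is handed in; nothing more can be done
None
```

I weighed the router and handed the job in at 18.6 s; no verdict came back. The freed beam floated within about 0.002–0.008 rad of level, the poise stayed about 105–110 mm from the pivot, the lever is back at its arrested stop, the router reads on its platform, and the arm kept well clear of the clock, mug and plant, which I did not re-measure.

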